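Spin-check a belt pulley on its stand

ROBOT

A 6-joint arm with a two-finger parallel gripper is mounted at the origin on the work surface. World frame = base frame: x ahead of the robot, y to its left, z up, the work surface at z = 0. Lengths are in mm, angles in rad, forces in N, time in s.
With the tool pointing down it reaches from about 275 to 1000 mm from the base axis. Payload 8.4 kg.
Tool frame: the origin (TCP) lies at the very end of the fingers, on their centre line; the grasp point (between the pads) lies 19 mm behind it; z points along the fingers, y is the direction in which the jaws open and shut (so a half turn about z gives the same grasp; the last joint's range is limited). The gripper opens to 85 mm and grips with 20 to 120 N. Pads are 22 mm wide; open, the fingers measure 114 mm over their backs; the gripper's body (76 mm by 85 mm) begins 54 mm behind the grasp point. The pads swing forward as they close: fully open they stand 13 mm farther back than shut.
Start: joints at [-0.002, 0.353, 1.633, -0, 1.155, -0.002], TCP at [625.002, -0, 231.281] pointing down, gripper open.
Joint ranges: [-2.63, 2.63], [-0.92, 2.1], [0.06, 2.66], [-1.3, 4.44], [0, 2.69], [-3.02, 3.02]. Speed limits (rad/s): [2.22, 2.22, 2.79, 3.14, 3.14, 3.14].

INTERFACE

Orientations are given as [roll, pitch, yaw] about the fixed x, y, z axes, in that order (R = Rz(yaw) Ry(pitch) Rx(roll)).
In Python, from rig import r, vision gives the robot as it stands.
- The arm moves only by the tool move_arm, never from a script. Its argument "series" is text: rows parted by semicolons, each of 7 numbers parted by spaces: the closure, from -1 (fully open) to 1 (shut), then the shift along the tool's x, y, z in units of 40 mm (1.0 is 40 mm), then the turn, a rotation vector about the tool's x, y, z in degrees. In form: grip tx ty tz ax ay az; .... A call has 1 to 20 rows; each row shifts and turns the pose as measured when the row begins, along the tool's axes as they then stand; what a row does not reach is not made up. A row lasts 1/8 s, in which the tool goes at most 62.5 mm and 10.7 degrees, less where a joint would pass 70% of its speed; a pose out of reach is approached as far as the arm can. A call is refused whole if a number of a shift passes 1 or a number of a turn 10.7, either way. A call with a gripper value outside its range is refused whole. The fingers move at their own pace and stop on an object; "grip_force" is the grip in N (left out, the last holds). Time passes only in rows, so rows that do not move let the fingers close. It gives the time, the measured TCP pose, the force and the opening at its end, in the units of the state.
- r.sense(): the state, without advancing time (a new reading comes with each control period).
- vision.grab_frame(name): name is "scene" or "side" or "wrist"; returns the picture (420x560x3 uint8, red, green, blue); there is no depth.
- vision.camera_params(name): a dict with "fx", "fy", "cx", "cy" (pixels), "position" and "rotation" of the camera in the world. Camera axes: x right, y up, looking along -z (the intrinsics and any distortion apply to the point x, -y, -z); pixel columns grow to the right and rows downward; lengths in mm; the calibration is good to about 2 mm. A picture is of the moment at which its call begins: read the wrist's pose just before it. camera_params takes no time and is no camera call; for the wrist camera it gives the pose at the moment of the call.
- r.sign_off(): hands the job in, once; it reports no verdict.
The state is a dict: "clock": time; "qpos": joint angles; "qvel": joint speeds; "joint_efforts": joint torques, N m; "eef_pos": TCP position; "tcp_rot": TCP orientation; "contact_force": force on the tool from outside, world axes, zero at the start; "wrist_torque": the same for the moment, N m; "opening": opening from 0.0 (shut) to 1.0 (fully open).
Only numpy, scipy, OpenCV 4.12 (cv2) and the standard library are available. Lean on these libraries where they do the work, as an engineer would, in place of code of your own. Each camera call takes 0.05 s, during which the arm holds its last target. There are 200 camera calls.

TASK

Pull the red-headed locking pin up out of the pulley stand and park it upright, fully down, in the hole of the green block. Then, with shut fingertips pressed lightly on the pulley's flat top face, turn the pulley by hand through one full turn, either way, to feel that it runs free, and leave it still with its notch back over the hole the pin came out of. The bearing is delicate, so never push on the pulley with more than 15 N, and leave the carton, the can and the loose bearing where they are.

Things in the scene. Friction and masses are not known exactly. Their poses are not given: they have to be found in the camera images.
- stand: Spin-check stand, fixed to the bench: blue base plate 150 x 150 x 16 mm with a column in the middle that carries the pulley. Origin at bench height on the pulley's vertical axis; +x points from there to the yellow pin boss (30 mm square, 40 mm high, its centre 48 mm from the axis).
- stand_axis (a point): Same point as the stand's origin. Above it the aluminium pulley, 120 mm in diameter, 24 mm thick. Its flat smooth top face is 74 to 86 mm above the bench: this differs from stand to stand and is not reported, so feel for it. At its centre a hub nut of 12 mm radius, 3 mm high; in the rim a black notch 12 mm wide, from 36 mm radius outward.
- pulley (a joint): Pulley angle, rad: 0 at the start (notch over the boss, blue stripe opposite), + anticlockwise from above, no stops; locked while the pin is in. The pulley floats on a spring: pressed down, it gives from about 2 N, 1 mm per 3 N more, solid after 6 mm. Bearing drag 0.06 N m: it stops when let go. Shut fingertips on the face at 42 mm radius with 5 to 9 N carry it round.
- pin_socket (a point): Bottom of the round hole in the yellow boss of the stand in which the pin stands: 12 mm wide, 20 mm deep, open upward, 48 mm from the pulley's axis. This point is 20 mm above the bench.
- pin_grip (a point): Locking pin, loose: steel shank 9 mm in diameter, red cylindrical head 20 mm in diameter, 30 mm high; 114 mm long in all, about 70 g. This point: centre of the head, 99 mm above the foot; z from foot to head. At the start it stands in the boss, through the pulley's notch, head centre 119 mm above the bench; lift it 100 mm to clear the pulley.
- pin_foot (a point): Centre of the lower end of the pin's shank; the same axes.
- park_hole (a point): Parking block: green plastic, 80 x 80 mm, 45 mm high, fixed to the bench, with one round hole in the centre of its top, 15 mm wide and 35 mm deep. This point is the centre of the hole's floor, 10 mm above the bench; z up.
- carton: Small cardboard carton 60 x 80 x 50 mm, bystander; origin at the centre of its underside.
- can: Spray can 60 mm in diameter, 160 mm high, bystander; origin at the centre of its underside.
- bearing: Steel ball bearing, a ring 62 mm in diameter, 18 mm high, lying flat, bystander; origin at the centre of its underside.

How it is judged:
By the outcome, as a careful person would: the job done as asked, in the order asked, and still so for the second after the job is handed in, with the robot touching nothing.
It also fails if it takes over 72 s, if anything falls off the work surface, if the arm or the gripper's body presses on something with over 40 N, if the wrist force passes 120 N, or if a joint passes its speed limit or range.

## Working session

There is one attempt and no reset: what is moved stays moved. The work goes in short steps, Python scripts to look and compute and a tool call to move; the robot and the scene stay as the last step left them, time stands still between calls to the robot, and variables do not carry over. Pictures are saved under pics/ and viewed, about 8 in all and at most 12, crops included, and the job is handed in when it is done.

Besides the shell and the picture viewer there is one more tool, called as a command line: name --argument value ..., lists and objects as JSON in quotes. move_arm: Moves the arm, as the interface text tells. Its arguments: {"type":"object","properties":{"series":{"type":"string"},"grip_force":{"type":"number"}},"required":["series"]}

```bash
mkdir -p pics; ls; python3 - <<'E'
from rig import r, vision
import cv2,numpy as np
s=r.sense();print(s)
ims=[]
for n in("scene","side"):
    f=vision.grab_frame(n);cv2.imwrite(f"pics/{n}0.png",f[:,:,::-1]);p=vision.camera_params(n);print(n,p)
E
```

```text
pics
{'clock': 0.0, 'qpos': array([-2.39475140e-03,  3.53645098e-01,  1.63416539e+00, -4.31374394e-06,
        1.15520396e+00, -2.42255009e-03]), 'qvel': array([-8.71494664e-04, -5.14823235e-04,  9.95728536e-04,  3.31939374e-04,
       -4.45749636e-04, -8.17509099e-06]), 'joint_efforts': array([-2.03471049e-03, -6.05236173e+01, -3.42063046e+01, -2.62302356e-04,
        9.48130677e-03,  3.61521288e-06]), 'eef_pos': array([6.24504001e+02, 3.11712472e-03, 2.30550218e+02]), 'tcp_rot': array([-3.14017085e+00,  4.99674925e-07,  1.57082587e+00]), 'contact_force': array([-0.55850641,  0.13467152, -0.10528617]), 'wrist_torque': array([ 0.0157978 , -0.01615916,  0.02134648]), 'opening': 1.0018531698186854}
scene {'fx': 398.0294097601067, 'fy': 398.0294097601067, 'cx': 281.80647982578563, 'cy': 212.6240563594127, 'position': array([ 996.19717165, -731.41721582,  646.38653023]), 'rotation': array([0.99882364, 0.00197954, 0.47661658])}
side {'fx': 540.4053458814425, 'fy': 540.4053458814425, 'cx': 282.00955862761856, 'cy': 211.0315694400849, 'position': array([ 485.73537399, 1100.34323973,  845.55523914]), 'rotation': array([ 0.97551486, -0.00702653, -3.01628163])}
```

View pics/scene0.png

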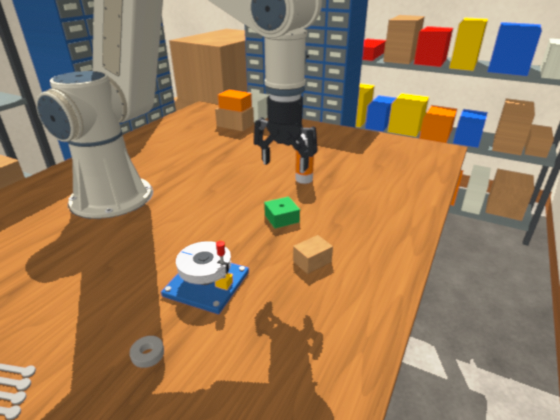

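View pics/side0.png

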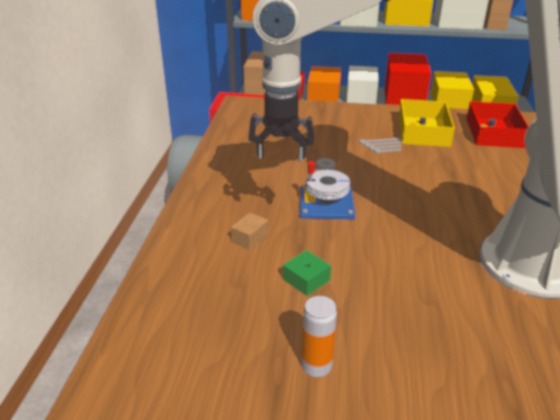

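The scene view shows the stand near (205,275), with the pin head at (221,248), the green block's hole at (281,206) and the carton at (313,254). In the side view the head is at (311,168), the hole at (308,265), the can at (318,335) and the pulley at (328,183).

```bash
cat > h.py <<'E'
from rig import r, vision
import cv2,numpy as np
from scipy.spatial.transform import Rotation as R
def rot(e): return R.from_euler('xyz',e).as_matrix()
def onplane(p,u,v,z):
    d=rot(p['rotation'])@np.array([(u-p['cx'])/p['fx'],-(v-p['cy'])/p['fy'],-1])
    o=np.array(p['position']); return o+d*(z-o[2])/d[2]
def proj(p,X):
    c=rot(p['rotation']).T@(np.array(X)-p['position']); return p['cx']-p['fx']*c[0]/c[2], p['cy']+p['fy']*c[1]/c[2]
def blob(f,lo,hi,box=None):
    h=cv2.cvtColor(f,cv2.COLOR_RGB2HSV); m=cv2.inRange(h,lo,hi)
    if lo[0]==0: m|=cv2.inRange(h,(174,)+tuple(lo[1:]),(179,255,255))
    if box: k=np.zeros_like(m);k[box[1]:box[3],box[0]:box[2]]=1;m*=k
    n,l,st,c=cv2.connectedComponentsWithStats(m); i=1+np.argmax(st[1:,4]); return c[i],st[i],(l==i)
E
python3 - <<'E'
from h import *
for n,b,hole,pul in(("scene",(205,230,240,262),(281,206),(204,258)),("side",(300,155,325,178),(308,265),(328,181))):
    f=cv2.imread(f"pics/{n}0.png")[:,:,::-1].copy();p=vision.camera_params(n)
    c,st,_=blob(f,(0,150,80),(6,255,255),b);print(n,c,st,onplane(p,*c,119).round(1))
    print('hole',onplane(p,*hole,45).round(1)); print('pulley',onplane(p,*pul,80).round(1))
    y,_,_=blob(f,(22,150,80),(32,255,255),(b[0]-10,b[1],b[2]+10,b[3]+60));print('yellow',onplane(p,*y,30).round(1))
E
```

```text
scene [220.26530612 247.47959184] [216 241   9  15  98] [ 565.  -187.8  119. ]
hole [548.4 128.2  45. ]
pulley [ 522.8 -195.9   80. ]
yellow [ 572.6 -196.1   30. ]
side [310.9    166.5375] [308 161   7  13  80] [ 563.7 -190.5  119. ]
hole [540.9 138.7  45. ]
pulley [ 514.6 -185.5   80. ]
yellow [ 570.4 -172.3   30. ]
```

move_arm --series "-1 -0.7 -0.3 -0.25 0 0 0;-1 -0.7 -0.3 -0.25 0 0 0;-1 -0.7 -0.3 -0.25 0 0 0;-1 -0.7 -0.3 -0.25 0 0 0;-1 -0.7 -0.3 -0.25 0 0 0;-1 0 0 0 0 0 0;-1 0 0 0 0 0 0"

```text
clock: 0.98
eef_pos: [561.5, -143.0, 279.0]
tcp_rot: [-3.135, -0.001, 1.572]
contact_force: [0.3, 0.1, 0.3]
opening: 1.003
```

```bash
python3 - <<'E'
from h import *
s=r.sense();p=vision.camera_params("wrist");f=vision.grab_frame("wrist");cv2.imwrite("pics/w1.png",f[:,:,::-1])
np.save("w1.npy",p,allow_pickle=True);print(s['eef_pos'],s['tcp_rot'],p)
E
```

```text
[ 561.46898903 -142.97645347  279.02484545] [-3.13487967e+00 -1.00890872e-03  1.57171408e+00] {'fx': 364.8284314521163, 'fy': 364.8284314521163, 'cx': 280.6840636468945, 'cy': 211.26242254154846, 'position': array([563.81496235, -69.17941753, 423.50775311]), 'rotation': array([-0.29285099,  0.00595095,  0.00067006])}
```

View pics/w1.png

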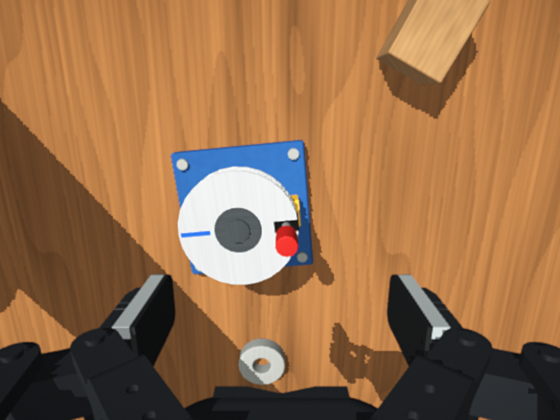

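The wrist view shows the pulley face centred near (238,225) with the hub at (238,230). The notch and red head are at (286,240), and the blue stripe is at (195,234) on the far side.

```bash
python3 - <<'E'
from h import *
p=np.load("w1.npy",allow_pickle=True).item();f=cv2.imread("pics/w1.png")[:,:,::-1].copy()
c,st,m=blob(f,(0,150,60),(6,255,255));print(c,st,onplane(p,*c,121).round(1))
h=cv2.cvtColor(f,cv2.COLOR_RGB2HSV);w=cv2.inRange(h,(0,0,190),(179,45,255));w[:,:165]=0;w[:150]=0;w[290:]=0;w[:,310:]=0
w=cv2.morphologyEx(w,cv2.MORPH_OPEN,np.ones((3,3)))
cs=max(cv2.findContours(w,0,1)[0],key=cv2.contourArea);e=cv2.fitEllipse(cv2.convexHull(cs));print(e)
for z in(74,80,86):
  P=onplane(p,*e[0],z);hw=cv2.convexHull(cs)[:,0];Q=np.array([onplane(p,*q,z)[:2] for q in hw]);(cx,cy),rad=cv2.minEnclosingCircle(Q.astype(np.float32));print(z,P.round(1),cx,cy,rad)
b,st,_=blob(f,(100,150,80),(125,255,255),(178,220,214,245));print('stripe',b,st,onplane(p,*b,80).round(1))
# base plate corner screws z=16..
bp=blob(f,(100,150,60),(125,255,255))[2].astype(np.uint8)
hu=cv2.convexHull(np.vstack(cv2.findContours(bp,0,1)[0]))[:,0]
Q=np.array([onplane(p,*q,16)[:2] for q in hu],np.float32);print('plate',cv2.minAreaRect(Q))
E
```

```text
[286.18551237 240.60777385] [276 226  22  30 566] [ 567.  -187.6  121. ]
((237.90634155273438, 225.65931701660156), (117.60902404785156, 119.99041748046875), 113.80622863769531)
74 [ 518.5 -189.9   74. ] 517.5885620117188 -192.18992614746094 63.73880386352539
80 [ 519.2 -187.8   80. ] 518.3822021484375 -190.07827758789062 62.64459228515625
86 [ 520.  -185.8   86. ] 519.17578125 -187.96653747558594 61.5504150390625
stripe [195.30681818 233.80681818] [181 232  29   5  88] [ 476.2 -196.6   80. ]
plate ((519.3655395507812, -190.90293884277344), (147.6652374267578, 148.33197021484375), 5.427035331726074)
```

move_arm --series "-1 -0.28 0.04 0.4 -0.3 0 0;-1 -0.28 0.04 0.4 0 0 0;-1 -0.28 0.04 0.4 0 0 0;-1 -0.28 0.03 0.4 0 0 0;-1 0 0 0.5 0 0 0;-1 0 0 0.5 0 0 0;-1 0 0 0.4 0 0 0;-1 0 0 0.4 0 0 0;-1 0 0 0 0 0 0;-1 0 0 0 0 0 0" --grip_force 30

```text
clock: 2.28
eef_pos: [566.9, -191.1, 130.0]
tcp_rot: [-3.135, -0.002, 1.573]
contact_force: [1.0, 1.0, -0.1]
opening: 1.0
```

```bash
python3 - <<'E'
from h import *
s=r.sense();print(s['eef_pos'],s['tcp_rot'],s['contact_force'])
for n in("scene","side","wrist"):
    p=vision.camera_params(n);f=vision.grab_frame(n);cv2.imwrite(f"pics/{n}2.png",f[:,:,::-1])
    h=cv2.cvtColor(f,cv2.COLOR_RGB2HSV)
    if n=="wrist":
        c,st,m=blob(f,(0,150,60),(6,255,255));print(c,st,onplane(p,*c,119).round(1), 'proj of TCP',proj(p,[*s['eef_pos'][:2],119]))
E
```

```text
[ 566.87094345 -191.13379631  129.9759452 ] [-3.13540701e+00 -2.43709851e-03  1.57301233e+00] [ 0.99782876  0.99542756 -0.11117341]
[277.41280831 263.53569883] [ 255  232   45   64 2311] [ 566.8 -189.6  119. ] proj of TCP (np.float64(277.5289053930322), np.float64(266.46730426337115))
```

View pics/wrist2.png

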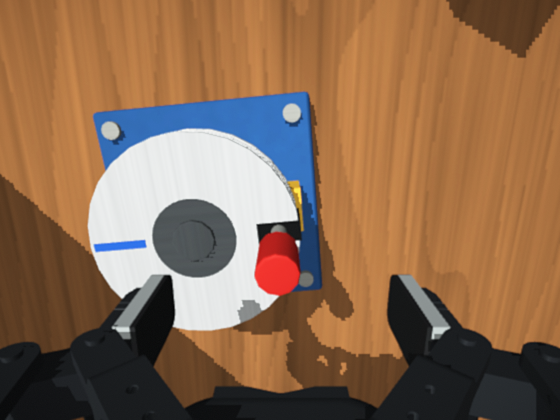

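The red head at (277,264) is centred between the open fingers in x and agrees with the TCP. I'm going down and closing.

move_arm --series "-1 0.05 0 0.4 -0.3 -0.1 0;-1 0 0 0.38 0 0 0;-1 0 0 0 0 0 0;0 0 0 0 0 0 0;0.3 0 0 0 0 0 0;0.5 0 0 0 0 0 0;1 0 0 0 0 0 0;1 0 0 0 0 0 0;1 0 0 0 0 0 0;1 0 0 0 0 0 0" --grip_force 30

```text
clock: 3.68
eef_pos: [568.4, -189.7, 101.5]
tcp_rot: [3.138, 0.001, 1.573]
contact_force: [-0.6, -0.2, 1.1]
opening: 0.228
```

move_arm --series "1 0 0 0 0 0 0;1 0 0 0 0 0 0;1 0 0 -0.2 0 0 0;1 0 0 -0.3 0 0 0;1 0 0 -0.4 0 0 0;1 0 0 -0.4 0 0 0;1 0 0 -0.4 0 0 0;1 0 0 -0.4 0 0 0;1 0 0 -0.4 0 0 0;1 0 0 -0.4 0 0 0;1 0 0 -0.4 0 0 0;1 0 0 0 0 0 0" --grip_force 50

```text
clock: 5.18
eef_pos: [569.1, -189.8, 245.0]
tcp_rot: [3.134, 0.002, 1.573]
contact_force: [0.2, -0.4, -1.8]
opening: 0.22
```

move_arm --series "1 0.4 -0.05 0 0 0 0;1 0.7 -0.06 0 0 0 0;1 0.8 -0.06 0 0 0 0;1 0.8 -0.06 0 0 0 0;1 0.8 -0.06 0 0 0 0;1 0.8 -0.06 0 0 0 0;1 0.8 -0.06 0 0 0 0;1 0.8 -0.06 0 0 0 0;1 0.5 -0.05 0 0 0 0;1 0.2 0 0 0 0 0;1 0 0 0 0 0 0;1 0 0 0 0 0 0"

```text
clock: 6.68
eef_pos: [538.0, 90.1, 235.8]
tcp_rot: [-3.133, -0.0, 1.574]
contact_force: [0.5, -0.7, -1.0]
opening: 0.22
```

```bash
python3 - <<'E'
from h import *
s=r.sense();print(s['eef_pos'],s['tcp_rot'],s['contact_force'])
n="wrist";p=vision.camera_params(n);f=vision.grab_frame(n);cv2.imwrite(f"pics/{n}3.png",f[:,:,::-1]);np.save("w3.npy",p,allow_pickle=True)
c,st,m=blob(f,(45,120,40),(80,255,255));print(c,st)
m=m.astype(np.uint8);h=cv2.cvtColor(f,cv2.COLOR_RGB2HSV)
x,y,w,hh=st[:4];sub=h[y:y+hh,x:x+w];d=((sub[...,2]<70)|(sub[...,1]<80)).astype(np.uint8)
n_,l,S,C=cv2.connectedComponentsWithStats(d)
for i in range(1,n_):
    if S[i,4]>20: u=C[i]+[x,y];print(S[i],u,onplane(p,*u,45).round(1))
E
```

```text
[538.04815506  90.06828712 235.81077208] [-3.13330010e+00 -2.67263260e-04  1.57441063e+00] [ 0.48177877 -0.6508186  -0.96998606]
[291.8106874  130.94693323] [ 231   67  123  127 8103]
```

View pics/wrist3.png

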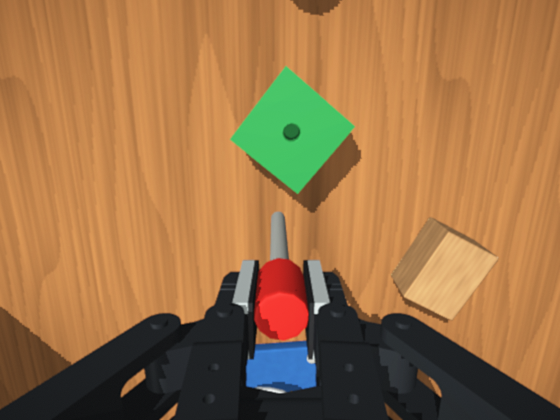

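The hole is at (291,131), the pin foot at (278,214) and the head at (281,298).

```bash
python3 - <<'E'
from h import *
p=np.load("w3.npy",allow_pickle=True).item();f=cv2.imread("pics/wrist3.png")[:,:,::-1]
g=f[110:150,270:312].astype(int).sum(2);ys,xs=np.where(g<190);print(len(xs));u=(270+xs.mean(),110+ys.mean());print(u,onplane(p,*u,45).round(1),onplane(p,*u,40).round(1))
c,st,m=blob(np.ascontiguousarray(f),(45,120,40),(80,255,255));hu=cv2.convexHull(np.argwhere(m)[:,::-1].astype(np.int32))[:,0]
print('block',cv2.minAreaRect(np.array([onplane(p,*q,45)[:2] for q in hu],np.float32)))
print('foot',onplane(p,278,217,154),'exp px',proj(p,[538,90,154]), 'head',proj(p,[538,90.,253-15+15]))
E
```

```text
52
(np.float64(291.40384615384613), np.float64(136.05769230769232)) [547.6 133.7  45. ] [547.7 133.2  40. ]
block ((547.8455810546875, 136.44363403320312), (80.73757934570312, 80.529052734375), 50.92525863647461)
foot [537.16938899  91.66846636 154.        ] exp px (np.float64(279.27022229824746), np.float64(219.44412934556124)) head (np.float64(276.40558549336964), np.float64(297.8637347422631))
```

move_arm --series "1 0.4 0.1 0.1 -0.3 0 0;1 0.4 0.1 0.2 -0.1 0 0;1 0.33 0.05 0.3 0 0 0;1 0 0 0.4 0 0 0;1 0 0 0.4 0 0 0;1 0 0 0.4 0 0 0;1 0 0 0.3 0 0 0;1 0 0 0 -0.2 0 0;1 0 0 0 0 0 0;1 0 0 0 0 0 0"

```text
clock: 7.98
eef_pos: [548.2, 136.8, 144.7]
tcp_rot: [3.14, 0.0, 1.572]
contact_force: [0.5, -0.7, -1.0]
opening: 0.216
```

```bash
python3 - <<'E'
from h import *
s=r.sense();print(s['eef_pos'],s['tcp_rot'],s['contact_force'])
t=[]
for n,X in(("scene",0),("side",0),("wrist",0)):
    p=vision.camera_params(n);f=vision.grab_frame(n);cv2.imwrite(f"pics/{n}4.png",f[:,:,::-1])
    u,v=proj(p,[548,136,75]);u,v=int(u),int(v);k=40 if n!="wrist" else 100
    t.append(cv2.resize(f[max(v-k,0):v+k,u-k:u+k,::-1],(265,265),interpolation=cv2.INTER_CUBIC));print(n,u,v,k,u-k,v-k)
cv2.imwrite("pics/t4.png",np.hstack(t))
E
```

```text
[548.22894146 136.81479208 144.73681802] [3.14033188e+00 3.40509363e-04 1.57197137e+00] [ 0.51644582 -0.68508475 -0.97611701]
scene 282 195 40 242 155
side 305 253 40 265 213
wrist 277 226 100 177 126
```

View pics/t4.png

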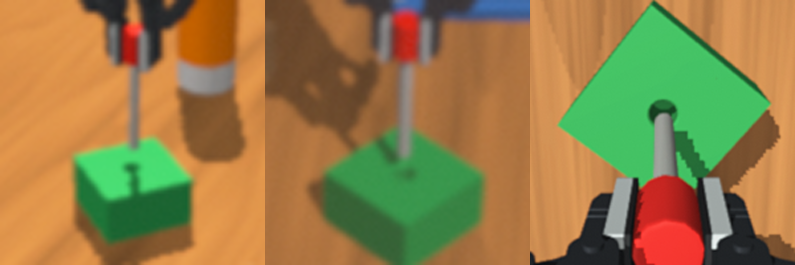

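The crops show the pin hanging upright with its foot over the hole: scene foot (135,148) and hole (132,168), side foot (139,158) and hole (140,174). I'm computing the offset.

```bash
python3 - <<'E'
from h import *
for n,foot,hole in(("scene",(282.8,199.7),(281.9,205.8)),("side",(307,260.7),(307.3,265.6)),("wrist",(177+133*.755,126+112*.755+2),(177+132*.755,126+110*.755))):
    p=vision.camera_params(n);print(n,'foot',onplane(p,*foot,63).round(1),'hole',onplane(p,*hole,45).round(1), 'J mm/px',p['position'][2]/p['fx'])
E
```

```text
scene foot [550.7 135.1  63. ] hole [550.2 130.4  45. ] J mm/px 1.6239667581715185
side foot [543.2 145.4  63. ] hole [542.3 141.   45. ] J mm/px 1.5646685318371882
wrist foot [547.8 141.5  63. ] hole [547.2 138.5  45. ] J mm/px 0.7924459845607511
```

```bash
python3 - <<'E'
from h import *
for n in("scene","side","wrist"):
    p=vision.camera_params(n);f=np.ascontiguousarray(cv2.imread(f"pics/{n}4.png")[:,:,::-1])
    c,st,m=blob(f,(45,120,30),(80,255,255));print(n,c,st)
    # fit block x,y,yaw: silhouette hull of the known box against observed hull (IoU)
    mm=m.astype(np.uint8)*255;hu=cv2.convexHull(np.argwhere(m)[:,::-1].astype(np.int32))
    S=8;obs=np.zeros((st[3]*S+80,st[2]*S+80),np.uint8);off=np.array([st[0]-5,st[1]-5])
    cv2.fillPoly(obs,[((hu[:,0]-off)*S+S//2).astype(np.int32)],1)
    from scipy.optimize import minimize
    def cost(q):
        a=q[2]/30;P=[]
        for sx in(-40,40):
            for sy in(-40,40):
                for z in((0,45) if n!="wrist" else (45,)): P.append(proj(p,[q[0]+sx*np.cos(a)-sy*np.sin(a),q[1]+sx*np.sin(a)+sy*np.cos(a),z]))
        k=np.zeros_like(obs);cv2.fillPoly(k,[cv2.convexHull(((np.array(P)-off)*S+S//2).astype(np.int32))],1)
        return (k^obs).sum()/obs.sum()
    b=minimize(cost,[547,136,50.9*np.pi/180*30],method='Nelder-Mead',options=dict(initial_simplex=[[547,136,26.6],[552,136,26.6],[547,142,26.6],[547,136,30]]))
    print(b.x.round(1),b.fun)
# shank axis line in each view: grey thin; print row-wise centre
for n,(u0,u1,v0,v1) in dict(scene=(270,296,172,203),side=(296,318,235,264)).items():
    f=cv2.imread(f"pics/{n}4.png").astype(int)
    s=f[v0:v1,u0:u1];g=(abs(s[...,0]-s[...,2])<45)&(s.sum(2)>180)&(abs(s[...,0]-s[...,1])<35)
    print(n,[(v0+i,(u0+np.where(x)[0].mean()).round(1),x.sum()) for i,x in enumerate(g) if x.any()][-16:])
E
```

```text
scene [281.5036855 211.9987715] [265 197  35  31 814]
[547.4 133.2  22.8] 0.07759942547698996
side [309.4784689  270.88995215] [ 284  253   47   41 1045]
[540.  129.2  25.8] 0.25036649629541585
wrist [277.90381524 201.81177565] [  198   127   160   141 11821]
[548.8 138.8  26.8] 0.05173638386813608
scene [(184, np.float64(282.5), np.int64(2)), (185, np.float64(282.5), np.int64(2)), (186, np.float64(282.0), np.int64(1)), (187, np.float64(282.0), np.int64(1)), (188, np.float64(282.0), np.int64(1)), (189, np.float64(282.0), np.int64(1)), (190, np.float64(282.0), np.int64(1)), (191, np.float64(282.0), np.int64(1)), (192, np.float64(282.0), np.int64(1)), (193, np.float64(281.5), np.int64(2)), (194, np.float64(281.5), np.int64(2)), (195, np.float64(281.5), np.int64(2)), (196, np.float64(282.0), np.int64(3)), (197, np.float64(282.0), np.int64(3)), (198, np.float64(281.5), np.int64(2)), (199, np.float64(282.0), np.int64(1))]
side [(244, np.float64(306.5), np.int64(4)), (245, np.float64(306.5), np.int64(4)), (246, np.float64(306.5), np.int64(4)), (247, np.float64(306.5), np.int64(4)), (248, np.float64(306.5), np.int64(4)), (249, np.float64(306.5), np.int64(4)), (250, np.float64(306.5), np.int64(4)), (251, np.float64(306.5), np.int64(4)), (252, np.float64(306.5), np.int64(4)), (253, np.float64(306.5), np.int64(4)), (254, np.float64(306.5), np.int64(4)), (255, np.float64(306.5), np.int64(4)), (256, np.float64(306.5), np.int64(4)), (257, np.float64(306.5), np.int64(4)), (258, np.float64(306.5), np.int64(4)), (259, np.float64(306.0), np.int64(3))]
```

move_arm --series "1 -0.06 -0.02 0.15 0 0 0;1 0 0 0.15 0 0 0;1 0 0 0.05 0 0 0;1 0 0 0 0 0 0;1 0 0 0 0 0 0"

```text
clock: 8.75
eef_pos: [547.4, 134.3, 129.9]
tcp_rot: [3.14, 0.0, 1.572]
contact_force: [0.2, -0.4, -0.8]
opening: 0.215
```

```bash
python3 - <<'E'
from h import *
s=r.sense();print(s['eef_pos'],s['tcp_rot'],s['contact_force'])
t=[]
for n in("scene","side","wrist"):
    p=vision.camera_params(n);f=vision.grab_frame(n);cv2.imwrite(f"pics/{n}5.png",f[:,:,::-1])
    u,v=proj(p,[548,136,50]);u,v=int(u),int(v);k=20 if n!="wrist" else 40
    t.append(cv2.resize(f[v-k:v+k,u-k:u+k,::-1],(265,265),interpolation=cv2.INTER_CUBIC));print(n,u,v,k)
cv2.imwrite("pics/t5.png",np.hstack(t))
E
```

```text
[547.42282508 134.31639186 129.85239885] [3.14006849e+00 2.43654756e-04 1.57208962e+00] [ 0.16883385 -0.43863934 -0.77391984]
scene 282 203 20
side 305 262 20
wrist 278 217 40
```

View pics/t5.png

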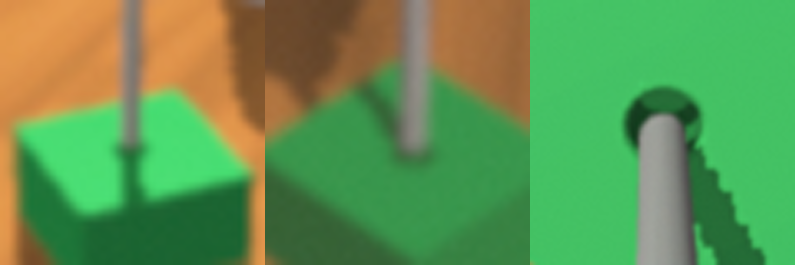

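The foot sits about 2 mm toward −y of the hole centre in the wrist crop (hole (663,123), foot (664,138), scale 5 px/mm), and x is good. I'm shifting +1.6 mm and lowering.

move_arm --series "1 0.05 0 0 0 0 0;1 0 0 0.08 0 0 0;1 0 0 0.1 0 0 0;1 0 0 0.1 0 0 0;1 0 0 0 0 0 0"

```text
clock: 9.52
eef_pos: [547.5, 136.6, 118.0]
tcp_rot: [3.14, 0.0, 1.572]
contact_force: [0.2, -0.4, -0.9]
opening: 0.218
```

move_arm --series "1 -0.01 0 0.15 0 0 0;1 0 0 0.15 0 0 0;1 0 0 0.15 0 0 0;1 0 0 0.1 0 0 0;1 0 0 0 0 0 0"

```text
clock: 10.15
eef_pos: [547.3, 136.0, 94.1]
tcp_rot: [3.14, 0.0, 1.572]
contact_force: [-0.1, 0.3, -0.3]
opening: 0.221
```

move_arm --series "1 0 0 0.03 0 0 0;1 0 0 0.03 0 0 0;1 0 0 0 0 0 0"

```text
clock: 10.52
eef_pos: [547.6, 136.1, 91.8]
tcp_rot: [3.14, 0.0, 1.572]
contact_force: [0.8, -0.5, -1.6]
opening: 0.219
```

move_arm --series "1 0 0 0.04 0 0 0;1 0 0 0 0 0 0"

```text
clock: 10.78
eef_pos: [548.4, 136.3, 91.6]
tcp_rot: [3.138, -0.0, 1.572]
contact_force: [0.4, 0.1, -0.7]
opening: 0.215
```

move_arm --series "1 0 0 0.04 0 0 0;1 0 0 0 0 0 0;1 0 0 0.03 0 0 0;1 0 0 0 0 0 0"

```text
clock: 11.28
eef_pos: [549.5, 136.7, 91.4]
tcp_rot: [3.136, -0.001, 1.572]
contact_force: [-1.5, -0.2, 0.9]
opening: 0.22
```

move_arm --series "0.4 0 0 0 0 0 0;0 0 0 0 0 0 0;-0.5 0 0 0 0 0 0;-0.5 0 0 0 0 0 0;-0.5 0 0 -0.3 0 0 0;-0.5 0 0 -0.5 0 0 0;-0.5 0 0 -0.5 0 0 0;-0.5 0 0 -0.5 0 0 0;-0.5 0 0 -0.5 0 0 0;1 0 0 -0.3 0 0 0;1 0 0 0 0 0 0;1 0 0 0 0 0 0"

```text
clock: 12.78
eef_pos: [549.2, 136.6, 201.8]
tcp_rot: [3.134, -0.002, 1.572]
contact_force: [0.8, 0.5, -0.3]
opening: 0.108
```

```bash
python3 - <<'E'
from h import *
s=r.sense();print(s['eef_pos'],s['tcp_rot'],s['contact_force'])
t=[]
for n in("scene","side","wrist"):
    p=vision.camera_params(n);f=vision.grab_frame(n);cv2.imwrite(f"pics/{n}6.png",f[:,:,::-1])
    u,v=proj(p,[548,136,60]);u,v=int(u),int(v);k=40 if n!="wrist" else 100
    t.append(cv2.resize(f[v-k:v+k,u-k:u+k,::-1],(265,265),interpolation=cv2.INTER_CUBIC))
    c,st,m=blob(f,(0,150,60),(6,255,255),(u-50,v-60,u+50,v+60) if n!='wrist' else None);print(n,c,st,onplane(p,*c,109), 'exp',proj(p,[548,136.4,109]))
cv2.imwrite("pics/t6.png",np.hstack(t))
E
```

```text
[549.22209606 136.64888724 201.7994768 ] [ 3.13355705e+00 -1.58200031e-03  1.57203713e+00] [ 0.79109665  0.46393346 -0.28941486]
scene [282.5    185.1875] [280 180   6  12  64] [549.04760913 136.52197365 109.        ] exp (np.float64(282.14663060748114), np.float64(185.12372376635992))
side [306.41284404 242.83486239] [303 236   8  15 109] [546.5685421  139.12459178 109.        ] exp (np.float64(305.88328219687946), np.float64(242.0486676896045))
wrist [277.66339869 214.09586057] [263 195  30  39 918] [549.4166108  137.01762118 109.        ] exp (np.float64(275.5831351898687), np.float64(214.96603980752494))
```

View pics/t6.png

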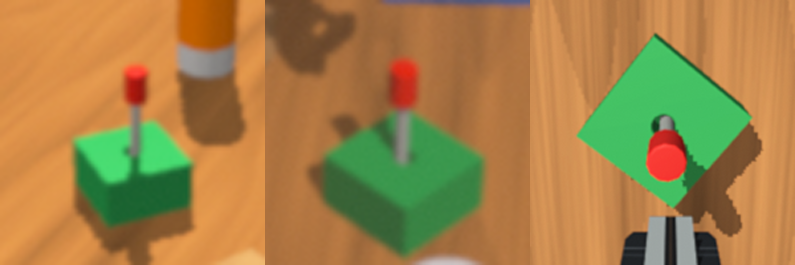

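The pin is parked upright with its head at z≈109, fully down, in all three views. Next, back to the stand.

move_arm --series "1 -0.4 -0.1 0 0.3 0 0;1 -0.7 -0.1 0 0 0 0;1 -0.8 -0.2 0 0 0 0;1 -0.8 -0.2 0 0 0 0;1 -0.8 -0.2 0 0 0 0;1 -0.8 -0.2 0 0 0 0;1 -0.8 -0.2 0 0 0 0;1 -0.8 -0.2 0 0 0 0;1 -0.7 -0.1 0 0.2 0 0;1 -0.3 0 0 0 0.1 0;1 0 0 0 0 0 0;1 0 0 0 0 0 0"

```text
clock: 14.42
eef_pos: [480.6, -154.3, 197.1]
tcp_rot: [-3.129, -0.003, 1.571]
contact_force: [0.5, -0.1, 0.4]
opening: 0.002
```

```bash
python3 - <<'E'
from h import *
s=r.sense();print(s['eef_pos'],s['tcp_rot'],s['contact_force'],s['opening'])
n="wrist";p=vision.camera_params(n);f=vision.grab_frame(n);cv2.imwrite("pics/w7.png",f[:,:,::-1]);np.save("w7.npy",p,allow_pickle=True)
print('tcp px',proj(p,s['eef_pos']))
for z in(74,80,86): print(z,[np.round(proj(p,[519+a,-190+b,z])) for a,b in((0,0),(60,0),(0,60),(-60,0),(0,-60))])
E
```

```text
[ 480.62168635 -154.30519041  197.05151849] [-3.12946711e+00 -2.92238002e-03  1.57099156e+00] [ 0.54589432 -0.05007286  0.386369  ] 0.0019431631631246751
tcp px (np.float64(277.3015816712271), np.float64(277.4365857422829))
74 [array([329., 247.]), array([406., 247.]), array([332., 171.]), array([253., 246.]), array([327., 314.])]
80 [array([330., 250.]), array([408., 250.]), array([333., 173.]), array([253., 249.]), array([327., 318.])]
86 [array([331., 253.]), array([411., 253.]), array([335., 175.]), array([252., 252.]), array([328., 322.])]
```

View pics/w7.png

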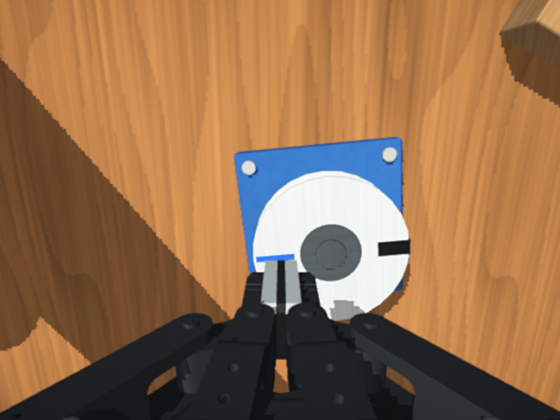

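The pin is out. Pulley centre is at about (331,251), the notch at (394,248), the stripe at (275,259) and the shut fingertips near (280,265). That agrees with axis (519.5,−191) and stand yaw of about 5.4°. I'm approaching the face over the stripe.

move_arm --series "1 -0.35 -0.03 0.3 -0.5 0 0;1 -0.35 -0.04 0.3 -0.3 0 0;1 -0.32 0 0.4 0 0 0;1 0 0 0.4 0 0 0;1 0 0 0.4 0 0 0;1 0 0 0.3 0 0 0;1 0 0 0.2 -0.2 0 0;1 0 0 0 0 0 0;1 0 0 0 0 0 0"

```text
clock: 15.6
eef_pos: [476.9, -196.1, 96.7]
tcp_rot: [3.138, -0.004, 1.573]
contact_force: [0.9, -0.4, 1.4]
opening: 0.0
```

move_arm --series "1 0 0 0.1 0 0.2 0;1 0 0 0.1 0 0 0;1 0 0 0 0 0 0"

```text
clock: 15.98
eef_pos: [477.6, -196.2, 89.2]
tcp_rot: [3.136, -0.007, 1.573]
contact_force: [-1.0, 0.9, 0.4]
opening: -0.002
```

move_arm --series "1 0 0 0.04 0 0 0;1 0 0 0.02 0 0 0;1 0 0 0 0 0 0"

```text
clock: 16.35
eef_pos: [477.8, -196.3, 86.8]
tcp_rot: [3.136, -0.007, 1.573]
contact_force: [-0.4, 0.7, 0.5]
opening: 0.002
```

move_arm --series "1 0 0 0.03 0.3 -0.4 0;1 0 0 0.03 0 0 0;1 0 0 0 0 0 0"

```text
clock: 16.73
eef_pos: [477.9, -196.3, 84.3]
tcp_rot: [3.141, 0.0, 1.573]
contact_force: [0.1, 0.1, -0.1]
opening: -0.002
```

move_arm --series "1 0 0 0.03 0 0 0;1 0 0 0.02 0 0 0;1 0 0 0 0 0 0"

```text
clock: 17.1
eef_pos: [477.9, -196.3, 82.1]
tcp_rot: [3.141, 0.0, 1.573]
contact_force: [0.4, 0.3, -0.6]
opening: -0.002
```

move_arm --series "1 0 0 0.03 0 0 0;1 0 0 0.02 0 0 0;1 0 0 0 0 0 0"

```text
clock: 17.48
eef_pos: [477.8, -196.3, 80.0]
tcp_rot: [3.141, 0.0, 1.573]
contact_force: [0.1, 0.1, -0.3]
opening: -0.002
```

move_arm --series "1 0 0 0.03 0 0 0;1 0 0 0.02 0 0 0;1 0 0 0 0 0 0"

```text
clock: 17.85
eef_pos: [477.9, -196.4, 78.5]
tcp_rot: [3.141, 0.0, 1.573]
contact_force: [-1.2, 1.0, 5.0]
opening: 0.003
```

Contact: the face is at z≈79.5. I'm pressing to about 7 N and checking.

move_arm --series "1 0 0 0.02 0 0 0;1 0 0 0 0 0 0;1 0 0 0 0 0 0"

```text
clock: 18.23
eef_pos: [477.9, -196.4, 78.5]
tcp_rot: [3.141, 0.0, 1.573]
contact_force: [-2.0, 1.1, 5.3]
opening: -0.001
```

```bash
cat > plan.py <<'E'
import sys
from h import *
C=np.array([519.5,-191.]);s=r.sense();e=s['eef_pos'];d=e[:2]-C;a0=np.arctan2(d[1],d[0])
print('ang',np.degrees(a0)%360,'rad',np.hypot(*d).round(1),'z',e[2].round(2),s['tcp_rot'],'F',s['contact_force'].round(1))
st,n=float(sys.argv[1]),int(sys.argv[2]);P=e[:2]
for i in range(1,n+1):
    a=a0+np.radians(st*i);Q=C+42*np.array([np.cos(a),np.sin(a)]);D=rot(s['tcp_rot'])[:2,:2].T@(Q-P)/40;P=Q
    print(f"1 {D[0]:.2f} {D[1]:.2f} 0 0 0 0",end=';')
E
python3 plan.py 10 6
```

```text
ang 187.3866336058117 rad 41.9 z 78.53 [3.14098239e+00 4.83747169e-04 1.57279902e+00] F [-2.   1.1  5.3]
1 -0.18 0.04 0 0 0 0;1 -0.17 0.07 0 0 0 0;1 -0.15 0.10 0 0 0 0;1 -0.14 0.12 0 0 0 0;1 -0.11 0.14 0 0 0 0;1 -0.09 0.16 0 0 0 0;
```

move_arm --series "1 0 0 0.03 0 0 0;1 -0.18 0.04 0.02 0 0 0;1 -0.17 0.07 0.01 0 0 0;1 -0.15 0.10 0.01 0 0 0"

```text
clock: 18.73
eef_pos: [486.7, -216.1, 77.5]
tcp_rot: [3.14, -0.0, 1.573]
contact_force: [-2.2, 1.5, 8.5]
opening: 0.0
```

```bash
python3 plan.py 10 8
```

```text
ang 217.46684399978108 rad 41.3 z 77.47 [ 3.14044802e+00 -7.37539078e-05  1.57320037e+00] F [-2.2  1.5  8.5]
1 -0.15 0.11 0 0 0 0;1 -0.11 0.14 0 0 0 0;1 -0.08 0.16 0 0 0 0;1 -0.06 0.17 0 0 0 0;1 -0.02 0.18 0 0 0 0;1 0.01 0.18 0 0 0 0;1 0.04 0.18 0 0 0 0;1 0.07 0.17 0 0 0 0;
```

move_arm --series "1 -0.15 0.11 0 0 0 0;1 -0.11 0.14 0 0 0 0;1 -0.08 0.16 0 0 0 0;1 -0.06 0.17 0 0 0 0"

```text
clock: 19.23
eef_pos: [510.6, -232.5, 78.8]
tcp_rot: [3.14, -0.001, 1.573]
contact_force: [-1.4, 1.8, 4.4]
opening: -0.001
```

```bash
python3 plan.py 10 8
```

```text
ang 257.92642164806983 rad 42.4 z 78.76 [ 3.14016105e+00 -6.12996683e-04  1.57254617e+00] F [-1.4  1.8  4.4]
1 -0.01 0.18 0 0 0 0;1 0.01 0.18 0 0 0 0;1 0.04 0.18 0 0 0 0;1 0.07 0.17 0 0 0 0;1 0.10 0.15 0 0 0 0;1 0.12 0.13 0 0 0 0;1 0.15 0.11 0 0 0 0;1 0.16 0.08 0 0 0 0;
```

move_arm --series "1 -0.01 0.18 0.03 0 0 0;1 0.01 0.18 0.02 0 0 0;1 0.04 0.18 0.01 0 0 0;1 0.07 0.17 0.01 0 0 0"

```text
clock: 19.73
eef_pos: [541.1, -228.6, 77.3]
tcp_rot: [3.139, 0.0, 1.573]
contact_force: [-3.1, 1.0, 8.7]
opening: -0.001
```

```bash
python3 plan.py 10 8
```

```text
ang 299.8014799132277 rad 43.4 z 77.25 [3.13932066e+00 3.82706245e-04 1.57258475e+00] F [-3.1  1.   8.7]
1 0.13 0.13 0 0 0 0;1 0.13 0.13 0 0 0 0;1 0.15 0.11 0 0 0 0;1 0.17 0.08 0 0 0 0;1 0.18 0.05 0 0 0 0;1 0.18 0.02 0 0 0 0;1 0.18 -0.01 0 0 0 0;1 0.18 -0.05 0 0 0 0;
```

move_arm --series "1 0.13 0.13 0 0 0 0;1 0.13 0.13 0 0 0 0;1 0.15 0.11 0.01 0 0 0;1 0.17 0.08 0.01 0 0 0"

```text
clock: 20.23
eef_pos: [561.6, -206.3, 77.9]
tcp_rot: [3.137, 0.003, 1.573]
contact_force: [-3.1, -1.6, 6.3]
opening: -0.001
```

```bash
python3 plan.py 10 8
```

```text
ang 340.0831786650244 rad 44.8 z 77.9 [3.13698990e+00 3.12994471e-03 1.57326075e+00] F [-3.1 -1.6  6.3]
1 0.20 -0.02 0 0 0 0;1 0.18 0.02 0 0 0 0;1 0.18 -0.02 0 0 0 0;1 0.18 -0.05 0 0 0 0;1 0.17 -0.08 0 0 0 0;1 0.15 -0.10 0 0 0 0;1 0.13 -0.13 0 0 0 0;1 0.11 -0.15 0 0 0 0;
```

move_arm --series "1 0.20 -0.02 0.01 0.1 -0.2 0;1 0.18 -0.01 0.01 0 0 0;1 0.18 -0.03 0.01 0 0 0;1 0.18 -0.06 0.01 0 0 0"

```text
clock: 20.72
eef_pos: [561.3, -178.0, 78.1]
tcp_rot: [3.131, 0.011, 1.574]
contact_force: [0.2, -3.0, 5.9]
opening: 0.001
```

```bash
python3 plan.py 10 8
```

```text
ang 17.243482312696397 rad 43.8 z 78.12 [3.13128822 0.0114095  1.57443687] F [ 0.2 -3.   5.9]
1 0.16 -0.11 0 0 0 0;1 0.16 -0.10 0 0 0 0;1 0.14 -0.12 0 0 0 0;1 0.11 -0.14 0 0 0 0;1 0.09 -0.16 0 0 0 0;1 0.06 -0.17 0 0 0 0;1 0.03 -0.18 0 0 0 0;1 -0.01 -0.18 0 0 0 0;
```

move_arm --series "1 0.16 -0.11 0.01 0.2 0.3 0;1 0.16 -0.10 0.01 0.2 0.3 0;1 0.14 -0.12 0.01 0.1 0 0;1 0.11 -0.14 0.01 0 0 0"

```text
clock: 21.22
eef_pos: [547.6, -156.6, 78.4]
tcp_rot: [3.13, 0.005, 1.576]
contact_force: [0.0, -1.8, 4.9]
opening: 0.001
```

```bash
python3 plan.py 10 8
```

```text
ang 50.79778846191296 rad 44.5 z 78.45 [3.130486   0.00523887 1.57578499] F [ 0.  -1.8  4.9]
1 0.06 -0.19 0 0 0 0;1 0.08 -0.17 0 0 0 0;1 0.05 -0.18 0 0 0 0;1 0.01 -0.18 0 0 0 0;1 -0.02 -0.18 0 0 0 0;1 -0.05 -0.18 0 0 0 0;1 -0.08 -0.17 0 0 0 0;1 -0.11 -0.15 0 0 0 0;
```

move_arm --series "1 0.06 -0.19 0.03 0.2 0.1 0;1 0.07 -0.18 0.02 0.2 0.1 0;1 0.04 -0.18 0.01 0.1 0 0;1 0.01 -0.18 0.01 0 0 0"

```text
clock: 21.72
eef_pos: [525.6, -150.2, 78.4]
tcp_rot: [3.125, 0.005, 1.576]
contact_force: [2.1, 0.4, 5.2]
opening: 0.002
```

```bash
python3 plan.py 10 8
```

```text
ang 81.48418190164209 rad 41.2 z 78.35 [3.12498824 0.00512539 1.57626077] F [2.1 0.4 5.2]
1 0.03 -0.18 0 0 0 0;1 -0.02 -0.18 0 0 0 0;1 -0.05 -0.18 0 0 0 0;1 -0.08 -0.16 0 0 0 0;1 -0.11 -0.15 0 0 0 0;1 -0.13 -0.13 0 0 0 0;1 -0.15 -0.10 0 0 0 0;1 -0.17 -0.07 0 0 0 0;
```

move_arm --series "1 0.02 -0.18 0.03 0.4 0.2 0;1 -0.02 -0.18 0.02 0.4 0.1 0;1 -0.05 -0.18 0.02 0.3 0 0;1 -0.08 -0.16 0.01 0.2 0 0"

```text
clock: 22.22
eef_pos: [504.2, -156.0, 77.8]
tcp_rot: [3.135, 0.002, 1.576]
contact_force: [1.1, 2.5, 6.6]
opening: -0.001
```

```bash
python3 plan.py 10 8
```

```text
ang 113.66482806892968 rad 38.2 z 77.82 [3.13517790e+00 1.93795912e-03 1.57632653e+00] F [1.1 2.5 6.6]
1 0.00 -0.20 0 0 0 0;1 -0.11 -0.14 0 0 0 0;1 -0.14 -0.12 0 0 0 0;1 -0.16 -0.10 0 0 0 0;1 -0.17 -0.07 0 0 0 0;1 -0.18 -0.04 0 0 0 0;1 -0.18 -0.01 0 0 0 0;1 -0.18 0.03 0 0 0 0;
```

```bash
sed -i 's/519.5,-191./521,-192.5/;s/C+42\*/C+41*/' plan.py; python3 plan.py 10 7
```

```text
ang 114.76542122165071 rad 40.2 z 77.82 [3.13517790e+00 1.93795912e-03 1.57632653e+00] F [1.1 2.5 6.6]
1 -0.07 -0.16 0 0 0 0;1 -0.11 -0.14 0 0 0 0;1 -0.14 -0.12 0 0 0 0;1 -0.15 -0.09 0 0 0 0;1 -0.17 -0.06 0 0 0 0;1 -0.18 -0.03 0 0 0 0;1 -0.18 -0.00 0 0 0 0;
```

move_arm --series "1 -0.07 -0.16 0.01 0.1 0.1 0;1 -0.11 -0.14 0.01 0.1 0.1 0;1 -0.14 -0.12 0.01 0 0 0;1 -0.15 -0.09 0.01 0 0 0"

```text
clock: 22.72
eef_pos: [488.3, -175.0, 78.0]
tcp_rot: [3.13, -0.001, 1.576]
contact_force: [0.2, 2.6, 6.8]
opening: -0.003
```

```bash
python3 plan.py 10 5
```

```text
ang 151.84975592542222 rad 37.1 z 78.05 [ 3.13039801e+00 -9.54697116e-04  1.57628896e+00] F [0.2 2.6 6.8]
1 -0.12 -0.16 0 0 0 0;1 -0.17 -0.04 0 0 0 0;1 -0.18 -0.01 0 0 0 0;1 -0.18 0.02 0 0 0 0;1 -0.17 0.05 0 0 0 0;
```

move_arm --series "1 -0.14 -0.13 0.01 0.3 0 0;1 -0.17 -0.05 0.01 0.2 0 0;1 -0.15 -0.01 0.01 0 0 0;1 0 0 0 0 0 0"

```text
clock: 23.22
eef_pos: [484.0, -194.4, 78.2]
tcp_rot: [3.134, 0.0, 1.576]
contact_force: [-3.1, -0.7, 5.7]
opening: -0.001
```

```bash
python3 plan.py 10 1; cat > look.py <<'E'
import sys
from h import *
n="wrist";p=vision.camera_params(n);f=vision.grab_frame(n);cv2.imwrite(f"pics/{sys.argv[1]}.png",f[:,:,::-1]);np.save(sys.argv[1],p,allow_pickle=True)
C=[521,-192.5,78]
h=cv2.cvtColor(f,cv2.COLOR_RGB2HSV);m=((h[...,2]<60)*255).astype(np.uint8)
u,v=proj(p,C);print('axis px',u,v)
for a in(0,5.4,10,180,185.4): print(a,np.round(proj(p,[C[0]+48*np.cos(np.radians(a)),C[1]+48*np.sin(np.radians(a)),78]),1))
cv2.imwrite(f"pics/{sys.argv[1]}c.png",cv2.resize(f[140:340,160:460,::-1],None,fx=2,fy=2,interpolation=cv2.INTER_CUBIC))
E
python3 look.py w8
```

```text
ang 182.94146870053348 rad 37.1 z 78.21 [3.13392516e+00 1.27178096e-04 1.57596331e+00] F [-3.1 -0.7  5.7]
1 -0.18 -0.07 0 0 0 0;axis px 361.77317953215993 273.27978609846303
0 [470.9 273.4]
5.4 [472.1 263.9]
10 [472.3 255.8]
180 [252.  273.2]
185.4 [252.7 282.5]
```

View pics/w8.png

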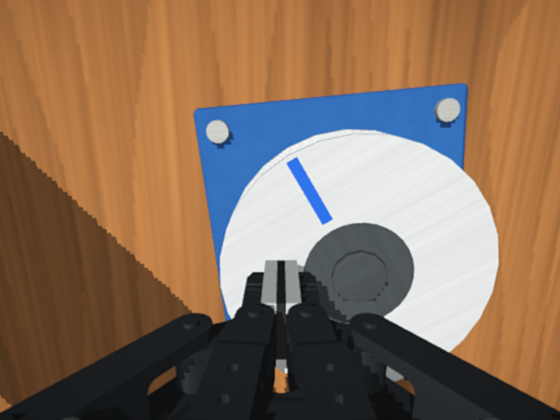

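The stripe at (310,190) is at about 122° about the axis (361,273), so the pulley has turned about 297° and the tips slipped about 63°. I'm pressing a little firmer and carrying on.

move_arm --series "1 0 -0.12 0.03 0.3 0 0;1 -0.05 0 0.03 0 0 0;1 0 0 0 0 0 0"

```text
clock: 23.65
eef_pos: [482.2, -197.1, 77.3]
tcp_rot: [3.134, 0.002, 1.576]
contact_force: [-3.7, -0.3, 8.3]
opening: -0.002
```

```bash
python3 plan.py 8 7
```

```text
ang 186.74360635939826 rad 39.1 z 77.3 [3.13448564e+00 1.80003485e-03 1.57605058e+00] F [-3.7 -0.3  8.3]
1 -0.15 -0.02 0 0 0 0;1 -0.14 0.05 0 0 0 0;1 -0.13 0.06 0 0 0 0;1 -0.12 0.08 0 0 0 0;1 -0.11 0.10 0 0 0 0;1 -0.09 0.11 0 0 0 0;1 -0.07 0.12 0 0 0 0;
```

move_arm --series "1 -0.15 0.0 0.01 0.2 0 0;1 -0.15 0.04 0.01 0.2 0 0;1 -0.13 0.05 0.01 0 0 0;1 -0.12 0.07 0.01 0 0 0"

```text
clock: 24.15
eef_pos: [491.6, -219.0, 77.5]
tcp_rot: [3.138, 0.002, 1.576]
contact_force: [-0.5, 2.8, 8.0]
opening: 0.002
```

```bash
python3 plan.py 8 5;  cat > ang.py <<'E'
import sys
from h import *
from scipy.optimize import least_squares
n="wrist";p=vision.camera_params(n);f=vision.grab_frame(n);cv2.imwrite(f"pics/{sys.argv[1]}.png",f[:,:,::-1])
h=cv2.cvtColor(f,cv2.COLOR_RGB2HSV)
hub=(h[...,1]<60)&(h[...,2]>60)&(h[...,2]<130)
face=cv2.inRange(h,(0,0,170),(179,45,255));b=cv2.inRange(h,(100,150,80),(125,255,255))
P=[];C=np.array([521,-192.5])
nl,l,S,c=cv2.connectedComponentsWithStats(b)
for i in range(1,nl):
    if S[i,4]<60:continue
    Q=np.array([onplane(p,u,v,79)[:2] for v,u in np.argwhere(l==i)])-C
    rr=np.hypot(*Q.T); 
    if rr.max()<66 and rr.min()>15:
        q=Q.mean(0);w,V=np.linalg.eigh(np.cov(Q.T));d=V[:,1]*np.sign(V[:,1]@q)
        print('stripe ang mean',np.degrees(np.arctan2(q[1],q[0]))%360,'dir',np.degrees(np.arctan2(d[1],d[0]))%360,S[i],q+C)
k=((h[...,2]<50)).astype(np.uint8);nl,l,S,c=cv2.connectedComponentsWithStats(k)
for i in range(1,nl):
    if 60<S[i,4]<3000:
        q=onplane(p,*c[i],79)[:2]-C
        if 30<np.hypot(*q)<62: print('dark',S[i],np.degrees(np.arctan2(q[1],q[0])),np.hypot(*q))
E
python3 ang.py w9
```

```text
ang 222.09209469650722 rad 39.6 z 77.49 [3.13762855e+00 1.78125949e-03 1.57608239e+00] F [-0.5  2.8  8. ]
1 -0.12 0.08 0 0 0 0;1 -0.08 0.12 0 0 0 0;1 -0.07 0.13 0 0 0 0;1 -0.05 0.13 0 0 0 0;1 -0.03 0.14 0 0 0 0;stripe ang mean 154.3380202757386 dir 153.19819884287153 [215 154  71  42 799] [ 480.91508356 -173.2411825 ]
dark [ 413  250   59   41 1164] -27.999567497964144 47.039437161296966
dark [247 273  16  11 149] -145.99426799240206 46.907811601682376
```

Stripe is now at ~153°, notch at −27°; about 32° to go.

move_arm --series "1 -0.12 0.08 0.01 0.1 0.1 0;1 -0.08 0.12 0.01 0 0 0;1 -0.07 0.13 0.01 0 0 0"

```text
clock: 24.58
eef_pos: [507.2, -230.4, 77.5]
tcp_rot: [3.137, 0.0, 1.576]
contact_force: [-1.3, 2.7, 8.2]
opening: 0.004
```

```bash
python3 plan.py 6 5; python3 ang.py w10
```

```text
ang 250.0323500941806 rad 40.3 z 77.54 [3.13698791e+00 4.32911148e-04 1.57602137e+00] F [-1.3  2.7  8.2]
1 -0.05 0.10 0 0 0 0;1 -0.02 0.11 0 0 0 0;1 -0.01 0.11 0 0 0 0;1 0.00 0.11 0 0 0 0;1 0.01 0.11 0 0 0 0;stripe ang mean 176.90932522702985 dir 176.8809319001055 [164 182  74  14 768] [ 476.52714454 -190.09869563]
dark [ 397  188   61   28 1399] -3.280295259934132 47.055598441157805
dark [247 273  16  11 150] -121.78371898998324 44.20072918225601
```

```bash
python3 - <<'E'
from h import *
p=np.load("w7.npy",allow_pickle=True).item()
a,b=onplane(p,248.5,167.5,19)[:2],onplane(p,389.5,154.5,19)[:2];d=b-a;print(np.degrees(np.arctan2(d[1],d[0])),a,b,'yaw by corners',[onplane(p,*q,16)[:2] for q in((235,155),(401,138))])
f=cv2.imread("pics/w7.png")[:,:,::-1].copy();h=cv2.cvtColor(f,cv2.COLOR_RGB2HSV);m=cv2.inRange(h,(100,150,60),(125,255,255))
P=[]
for u in range(245,395):
    v=np.where(m[130:175,u])[0]
    if len(v):P.append(onplane(p,u,130+v[0],16)[:2])
P=np.array(P);print('edge',np.degrees(np.arctan(np.polyfit(P[:,0],P[:,1],1)[0])))
# stripe & notch in w7 (locked/zero angle)
for nm,mm,box in(("stripe",m,(250,250,300,264)),("notch",((h[...,2]<50)*255).astype(np.uint8),(370,230,412,262))):
    k=np.zeros_like(m);k[box[1]:box[3],box[0]:box[2]]=mm[box[1]:box[3],box[0]:box[2]]
    q=onplane(p,*np.argwhere(k).mean(0)[::-1],79)[:2];print(nm,q)
E
```

```text
5.402515040305328 [ 451.3468204  -136.73772397] [ 575.73412869 -124.97415261] yaw by corners [array([ 439.27528676, -126.04609909]), array([ 585.39756414, -110.95940412])]
edge 5.5393837581911205
stripe [ 473.61601978 -197.22152102]
notch [ 567.88955474 -188.35308809]
```

move_arm --series "1 -0.05 0.13 0.01 0.1 0 0;1 0 0 0 0 0 0;1 0 0 0 0 0 0"

```text
clock: 25.0
eef_pos: [515.3, -232.9, 78.2]
tcp_rot: [3.136, 0.001, 1.576]
contact_force: [-1.3, 0.8, 5.7]
opening: -0.002
```

```bash
python3 plan.py 6 2; python3 ang.py w11
```

```text
ang 261.97115555520634 rad 40.8 z 78.21 [3.13589507e+00 1.40341503e-03 1.57620831e+00] F [-1.3  0.8  5.7]
1 -0.01 0.11 0 0 0 0;1 0.00 0.11 0 0 0 0;stripe ang mean 187.10501115517565 dir 187.46159861178987 [145 192  73  19 781] [ 476.14314207 -198.09120115]
stripe ang mean 326.5808757764359 dir 240.9189631688813 [399 253  14  17 107] [ 571.55863071 -225.86149253]
dark [ 378  154   61   36 1679] 7.947042142262684 46.962920464425
dark [247 273  16  11 150] -110.69741251140343 43.23555071285442
```

move_arm --series "1 0.01 -0.05 0.01 0 0 0;1 0 0 0 0 0 0"

```text
clock: 25.3
eef_pos: [515.3, -232.9, 78.6]
tcp_rot: [3.133, 0.003, 1.576]
contact_force: [-0.8, 0.6, 5.1]
opening: 0.006
```

```bash
python3 plan.py 6 1; python3 ang.py w12
```

```text
ang 261.9311670984631 rad 40.8 z 78.55 [3.13269051e+00 2.51853492e-03 1.57619345e+00] F [-0.8  0.6  5.1]
1 -0.02 0.11 0 0 0 0;stripe ang mean 187.17035330373434 dir 187.41226046543247 [144 192  74  19 783] [ 476.02345527 -198.15821675]
stripe ang mean 326.4019309293319 dir 240.42649120199326 [399 254  13  16  85] [ 571.55935389 -226.08909842]
dark [ 378  154   61   36 1672] 7.83623523629102 47.080975259203335
dark [247 273  16  11 150] -110.64105691801146 43.40010944792639
```

move_arm --series "1 0.01 -0.08 0.03 0.1 0 0;1 0 0 0 0 0 0"

```text
clock: 25.6
eef_pos: [514.4, -232.9, 78.2]
tcp_rot: [3.131, 0.004, 1.576]
contact_force: [-1.6, 0.8, 5.0]
opening: 0.003
```

```bash
python3 plan.py 6 1; python3 ang.py w13
```

```text
ang 260.6804754929369 rad 40.9 z 78.23 [3.13074886 0.00370387 1.57621152] F [-1.6  0.8  5. ]
1 -0.01 0.11 0 0 0 0;stripe ang mean 185.97322472060674 dir 186.33919381438358 [146 190  74  18 787] [ 476.07553628 -197.20052657]
stripe ang mean 326.4351748079073 dir 241.37258581864359 [401 254  13  16  82] [ 571.39442083 -225.93739658]
dark [ 380  157   62   35 1651] 6.717882042998097 46.979668975570796
dark [247 273  16  11 149] -111.8634514442026 43.5810417849318
```

move_arm --series "1 0.01 -0.07 0.02 0 0 0;1 0 0 0 0 0 0;1 0 0 -0.1 0 0 0;1 0 0 -0.3 0 0 0;1 0 0 -0.5 0 0 0;1 0.3 0 -0.5 0 0 0;1 0.5 0 -0.5 0 0 0;1 0.5 0 -0.3 0.5 0 0;1 0 0 0 0 0 0"

```text
clock: 26.78
eef_pos: [513.3, -179.5, 171.5]
tcp_rot: [3.134, 0.006, 1.576]
contact_force: [-0.3, -1.4, 0.2]
opening: -0.004
```

```bash
python3 plan.py 6 1; python3 ang.py w14; python3 - <<'E'
from h import *
a=cv2.imread("pics/w14.png");t=[cv2.resize(a,(400,300))]
for n in("scene",):
    f=vision.grab_frame(n)[:,:,::-1];cv2.imwrite("pics/s14.png",f);t.append(cv2.resize(f[130:370,120:440],(400,300)))
cv2.imwrite("pics/t14.png",np.hstack(t))
E
```

```text
ang 120.7879612634156 rad 15.1 z 171.46 [3.13397096 0.00551475 1.57561285] F [-0.3 -1.4  0.2]
1 0.50 -0.42 0 0 0 0;stripe ang mean 186.43482349720145 dir 185.7996736444181 [203 234  42  10 220] [ 476.02063046 -197.57292828]
dark [339 217  35  18 481] 5.5145517834536255 46.98530329261218
dark [277 261   8  44 295] -97.4612129444613 40.15134721988273
dark [247 273  16  10 130] -123.61215212238197 42.39516904048908
```

View pics/t14.png

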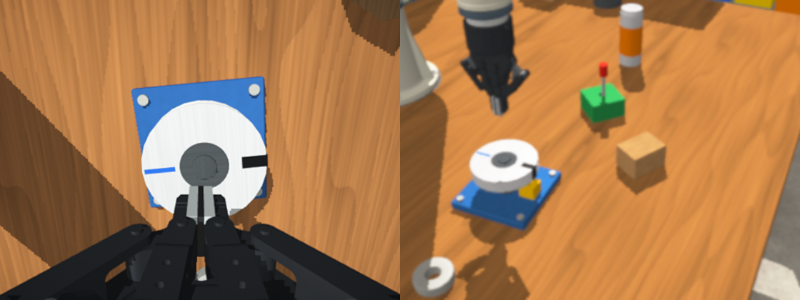

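The notch (5.5°) and stripe (185.8°) line up with the stand's 5.4°, the pin is parked, and the carton, can and bearing look where they were. Handing in.

```bash
python3 -c "
from rig import r
s=r.sense();print(s['clock'],s['qvel'].round(3));print(r.sign_off())"
```

```text
26.875 [-0.011  0.018  0.006  0.001 -0.003 -0.001]
the job is handed in; nothing more can be done
None
```

The job is done and handed in at 26.9 s, but the full turn was not one clean sweep. The fingertips slipped on the pulley during the first pass.

- **Pin:** I pulled it out of the stand and parked it in the green block's hole. Three camera views show it upright, with the head centre at about 109 mm, so it is fully down.
- **Pulley:** The top face is at about 79.5 mm. I turned it anticlockwise with shut fingertips, and the highest force I read at the end of a move was 8.7 N.
- **Slip:** The fingertips went round about 355°, but the pulley had turned only about 297° when I looked. I kept contact and carried it on to about 362°, then eased it back to zero. The 297° comes from the camera view after that pass, since I had no continuous reading of the pulley's angle.
- **Last checks:** With the robot clear, the notch is at 5.5° and the stripe at 185.8°, against the stand's own angle of 5.4°. That puts the notch back over the hole to within about half a degree.
- **Bystanders:** The carton, can and bearing look unmoved in the last pictures, though I did not measure their positions.
- **Camera disagreement:** Readings of the same point differed by several millimetres between cameras. I therefore lined the pin up by its offset from the hole in the pictures, and corrected the pulley axis by about 2 mm partway through the turn.

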